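Clamp the whetstone in its ratchet holder

TASK

Lay the whetstone squarely on the wooden bed of the stone holder, flush with the bed's sides, and let go of it; then pump the holder's squeeze trigger, letting it spring back between squeezes, until the jaw has pushed the stone against the end stop. Finish while still squeezing the trigger with a light, steady grip, so that the jaw keeps the stone pinched without chipping it. Move the jaw only by its trigger, and leave the other things on the shelf alone.

Things in the scene. Friction and masses are not known exactly. Their poses are not given: they have to be found in the camera images.
- stone: grey whetstone, a brittle bar 150 (its x) x 50 (its y) x 24 mm (z), about 0.4 kg, lying flat and loose on the shelf at the start; origin at the centre of its underside. Its two ends are alike.
- clamp: ratchet stone holder, fixed to the shelf; place and yaw vary. Origin on the shelf under the centre of its wooden bed, z up; its y axis runs along the bed from the end stop towards jaw and trigger. Steel foot plate 70 mm wide (x), 8 mm thick, y from -118 to +278 mm. All 'holder' offsets below are in this frame.
- bed_top (a point): centre of the bed's flat wooden top, 35 mm above the shelf. Bed 50 mm wide (holder x), 160 mm long (holder y from -80 to +80 mm). The stone lies on it lengthwise (its x along the holder's y, either way round) with 5 mm to the stop when centred.
- stop_face (a point): middle of the steel end stop's face towards the stone, holder y = -80 mm, z = 47 mm. The stop is fixed to the holder, 50 mm wide, 12 mm thick, top at z = 60 mm.
- jaw: jaw of the holder: a steel plate 44 mm wide, 10 mm thick, z 40 to 66 mm, on a toothed rod 10 mm wide that runs through the head along the holder's y. Origin on the jaw's face towards the stone, at shelf height. The trigger moves it towards the stop (-y); about 2.5 N of friction keep it where it is left. The stone would chip if the jaw pressed it with more than 60 N.
- advance (a joint): advance of the jaw in m: its face is at holder y = 0.135 - value. It starts at 0.010 to 0.035; with a stone against the stop the jaw touches it at 0.065; it ends at 0.078.
- trigger: black upright squeeze trigger: plate 24 mm wide (x), 8 mm thick (y), z 71 to 125 mm, parallel to the fixed post. Origin in the middle of its thickness at shelf height: holder y = 228 mm at rest, 210 mm fully squeezed. Pinch plate and post from above across both outer faces (36 mm apart at rest, 18 mm when fully squeezed).
- squeeze (a joint): squeeze of the trigger in m: 0 released (a spring of 3 to 5 N returns it), 0.018 fully squeezed. Its ratchet (7 mm pitch) carries the jaw about 14 mm per full stroke (the first may give less) and slips on the return: 3 to 5 strokes are needed. If it reaches its end there is no sure pinch yet: let it spring back fully and squeeze again.
- trigger_face (a point): middle of the trigger's outer (+y) face, z = 100 mm; it moves with the trigger. With the stone against the stop the trigger stalls before the end of its stroke; the jaw then presses with the force on the trigger less about 6 N. 15 to 35 N on the trigger is right.
- post_face (a point): middle of the outer (-y, jaw side) face of the fixed grey upright post, holder y 196 mm, z = 100 mm. Post 24 mm wide (x), 8 mm thick (y 196 to 204), up to z = 125 mm. It stands on the ratchet head's two cheeks (holder y 179 to 263 mm, 32 mm over both, top at z = 66 mm).
- grip_mid (a point): fixed point of the holder midway between the outer faces of post and fully squeezed trigger (holder x 0, y 205 mm), at z = 100 mm. Fingers that close evenly about it reach the trigger first and the post only at the end of the stroke; until then the trigger takes the grip of both fingers (about twice the grip on one pad) and the arm bears it: 8 to 15 N a pad is plenty.
- steamer_lid: bystander: round bamboo steamer lid, 180 mm across, 59 mm high with its grip; origin at the centre of its underside
- measuring_cup: bystander: white plastic measuring cup with a handle, 80 mm across, 85 mm high; origin at the centre of its underside
- grill_pick: bystander: steel grill pick with a wooden grip, 290 mm long, 20 mm high; origin on its underside near the middle, x along it
- chopstick_rest: bystander: white ceramic chopstick rest, 52 x 20 x 15 mm; origin at the centre of its underside
- spice_jar: bystander: closed spice jar, 48 mm across, 95 mm high; origin at the centre of its underside
- dip_bowl: bystander: white ceramic dipping bowl, 100 mm across, 40 mm high; origin at the centre of its underside
Not all that is in view belongs to the job. Several things look just like the stone: the one meant starts farthest to the robot's right.

How it is judged:
By the outcome, as a careful person would: the job done as asked, in the order asked, and still so for the second after the job is handed in, while the arm keeps its last pose, push and grip.
It also fails if it takes over 67 s, if anything falls off the work surface, if the arm or the gripper's body presses on something with over 40 N, if the wrist force passes 120 N, or if a joint passes its speed limit or range.

ROBOT

A 6-joint arm with a two-finger parallel gripper is mounted at the origin on the work surface. World frame = base frame: x ahead of the robot, y to its left, z up, the work surface at z = 0. Lengths are in m, angles in rad, forces in N, time in s.
With the tool pointing down it reaches from about 0.4 to 0.925 m from the base axis. Payload 12.5 kg.
Tool frame: the origin (TCP) lies midway between the tips of the shut fingers; the grasp point (between the pads) lies 19 mm behind it; z points along the fingers, y is the line along which they close (so a half turn about z gives the same grasp; the last joint's range is limited). The gripper opens to 95 mm and grips with 3 to 60 N. Pads are 20 mm wide; open, the fingers measure 119 mm over their backs; the gripper's body (75 mm by 180 mm) begins 59 mm behind the grasp point.
Start: joints at [1.183, 0.491, 1.559, -0, 1.092, -0.106], TCP at [0.174, 0.6, 0.215] pointing down, gripper open.
Joint ranges: [-3.1, 3.1], [-0.84, 2.19], [0.05, 2.79], [-1.13, 4.28], [0.06, 2.93], [-2.69, 2.69]. Speed limits (rad/s): [2.22, 2.22, 2.79, 3.14, 3.14, 3.14].

INTERFACE

Orientations are given as a 3x3 rotation matrix whose columns are the frame's x, y, z axes.
In Python, from cell import bot gives the robot as it stands.
- The arm moves only by the tool send_rows, never from a script. Its argument "motion" is a list that holds one entry, the list of rows, each a list of 6 numbers: the shift along the world's x, y, z in m, then the turn, a rotation vector about the world's x, y, z in rad. In form: [[[dx, dy, dz, ax, ay, az], ...]]. A call has exactly 5 rows; each row shifts and turns the commanded pose from where the row before left it; what a row does not reach is not made up. A row lasts 1/8 s, in which the tool goes at most 62.5 mm and 10.7 degrees, less where a joint would pass 70% of its speed; a pose out of reach is approached as far as the arm can. A call is refused whole if a number of a shift passes 0.0625 or a number of a turn 0.188, either way. A call with a gripper value outside its range is refused whole. "hand" is the opening in per cent of the stroke, from 0 (shut) to 100 (fully open), set as the call begins (left out, the last holds). The fingers move at their own pace and stop on an object; the grip force is fixed at half the most. Time passes only in rows, so rows that do not move let the fingers close, or fill a call up. It gives the time, the measured TCP pose, the force, the opening and the grip force at its end, in the units of the state.
- bot.state(): the state, without advancing time (a new reading comes with each control period).
- bot.camera(name): name is "scene" or "top" or "wrist"; returns a dict with "img" (400x640x3 uint8, red, green, blue), "intrinsics" (3x3 intrinsics, pixels), "rvec" (rotation vector, rad) and "tvec" (3), from world to camera coordinates, as OpenCV has them. Camera axes: x right, y down, z forward; pixel columns grow to the right and rows downward; lengths in m; the calibration is good to about 2 mm. A picture is of the moment at which its call begins. There is no depth.
- bot.job_done(): hands the job in; it is judged then, once.
The state is a dict: "time": time; "joints": joint angles; "joint_velocities": joint speeds; "effort": joint torques, N m; "position": TCP position; "ee_rot": TCP orientation; "ft_force": force on the tool from outside, world axes, zero at the start; "wrist_torque": the same for the moment, N m; "width": finger opening in m; "finger_force": force on a finger pad.
Only numpy, scipy, OpenCV 4.12 (cv2) and the standard library are available. Lean on these libraries where they do the work, as an engineer would, in place of code of your own. Each camera call takes 0.05 s, during which the arm holds its last target. There are 200 camera calls.

## Working session

There is one attempt and no reset: what is moved stays moved. The work goes in short steps, Python scripts to look and compute and a tool call to move; the robot and the scene stay as the last step left them, time stands still between calls to the robot, and variables do not carry over. Pictures are saved under pics/ and viewed, at most 10 in all, crops included, and the job is handed in when it is done.

Besides the shell and the picture viewer there is one more tool, called after ">>>" by a JSON object that holds its "name" and its "arguments". send_rows: Moves the arm, as the interface text tells. Its arguments: {"type":"object","properties":{"motion":{"type":"array"},"hand":{"type":"number"}},"required":["motion"]}

```bash
mkdir -p pics
cat > h.py <<'E'
import numpy as np, cv2
from cell import bot
def snap(name, fn=None):
    c=bot.camera(name)
    if fn: cv2.imwrite('pics/'+fn,cv2.cvtColor(c['img'],cv2.COLOR_RGB2BGR))
    return c
def ray(c,uv,z):
    R=cv2.Rodrigues(np.array(c['rvec'],float))[0];t=np.array(c['tvec'],float).ravel();K=np.array(c['intrinsics'])
    d=R.T@np.linalg.inv(K)@np.array([uv[0],uv[1],1.]);o=-R.T@t
    return o+d*(z-o[2])/d[2]
def proj(c,P):
    return cv2.projectPoints(np.array(P,float).reshape(-1,3),np.array(c['rvec'],float),np.array(c['tvec'],float),np.array(c['intrinsics'],float),None)[0].reshape(-1,2)
E
python3 - <<'E'
from h import *
s=bot.state(); print({k:np.round(v,3).tolist() for k,v in s.items()})
for n in ('top','scene'):
    c=snap(n,n+'0.png'); np.savez('pics/'+n+'0.npz',**c); print(n,np.round(c['tvec'],3),np.round(c['rvec'],3))
E
```

```text
{'time': 0.0, 'joints': [1.183, 0.492, 1.559, -0.0, 1.092, -0.106], 'joint_velocities': [-0.001, 0.001, -0.002, 0.002, 0.0, 0.001], 'effort': [0.001, -61.264, -25.818, 0.069, 0.048, -0.0], 'position': [0.174, 0.6, 0.214], 'ee_rot': [[-0.961, 0.278, -0.0], [0.278, 0.961, -0.001], [0.0, -0.001, -1.0]], 'ft_force': [-0.214, 0.527, 0.44], 'wrist_torque': [0.054, -0.027, -0.027], 'finger_force': 0.0, 'width': 0.095}
top [0.048 0.495 1.548] [ 2.211 -2.182  0.047]
scene [ 0.329 -0.119  1.648] [ 0.783  2.415 -1.316]
```

View pics/top0.png

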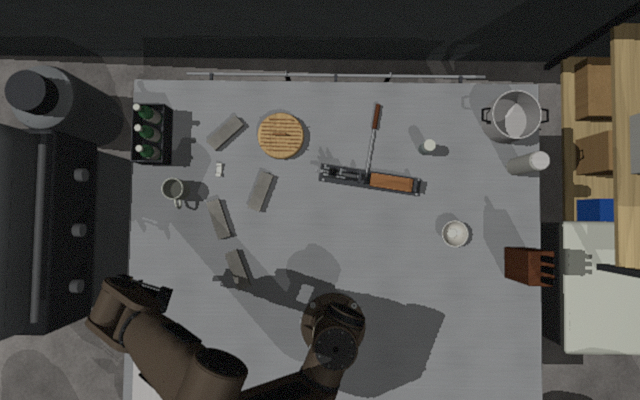

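View pics/scene0.png

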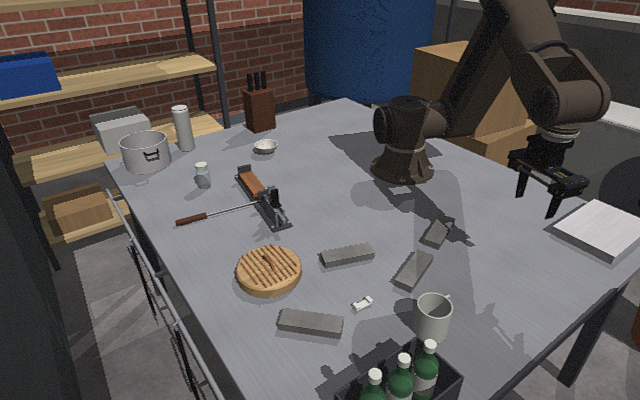

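The two pictures show four look-alike grey bars, in top pixels: A (226,132), B (261,189), C (220,219), D (237,263). The robot's right is towards larger columns, so B at (261,189) is the one I want. The holder's bed is at about (392,183), with its trigger end at about (335,173). I'll check with world coordinates and a close crop.

Run:
```python
from h import *
c=dict(np.load('pics/top0.npz')); im=cv2.cvtColor(c['img'],cv2.COLOR_RGB2BGR)
print(c['intrinsics'])
for p in [(226,132),(261,189),(220,219),(237,263)]: print(p,ray(c,p,.024).round(3))
a=cv2.resize(im[150:230,235:435],None,fx=4,fy=4,interpolation=cv2.INTER_CUBIC)
cv2.imwrite('pics/crop1.png',a)
```

```text
[[403.33716884   0.         319.8290319 ]
 [  0.         403.33716884 195.96036691]
 [  0.           0.           1.        ]]
(226, 132) [0.737 0.421 0.024]
(261, 189) [0.518 0.281 0.024]
(220, 219) [0.401 0.436 0.024]
(237, 263) [0.234 0.367 0.024]
```

View pics/crop1.png

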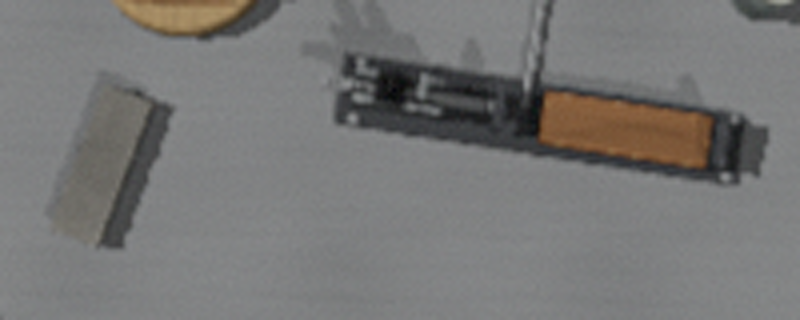

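The crop confirms bar B, centred at crop (101,160) with long edges from (105,75) to (48,222). By world y it is the rightmost of the four (0.281 against 0.367 to 0.436). The bed corners are at about (540,90), (712,112), (708,168) and (540,145). The pick's tip ends by the foot plate at (530,95).

Run:
```python
from h import *
c=dict(np.load('pics/top0.npz'))
f=lambda L:[(235+(u-1.5)/4,150+(v-1.5)/4) for u,v in L]
for n,L,z in [('stone',[(105,75),(155,95),(98,247),(48,222)],.024),('bed',[(540,90),(712,112),(708,168),(540,145)],.035)]:
    W=np.array([ray(c,p,z) for p in f(L)]); m=W.mean(0)
    print(n,m.round(4),'edges',np.linalg.norm(np.roll(W,-1,0)-W,axis=1).round(3))
    e=[np.degrees(np.arctan2(*(b-a)[[1,0]])) for a,b in zip(W,np.roll(W,-1,0))]; print(np.round(e,1))
# colour segment of bed
im=c['img'].astype(int); m=((im[...,0]-im[...,2])>50).astype(np.uint8); m[:,:360]=0;m[:150]=0;m[:, 425:]=0;m[230:]=0
p=np.argwhere(m)[:,::-1]; W=np.array([ray(c,q,.035) for q in p])[:,:2]
r=cv2.minAreaRect((W*1000).astype(np.float32)); print(len(p),r)
mu=W.mean(0);u,s,v=np.linalg.svd(W-mu,full_matrices=False); print(mu,np.degrees(np.arctan2(v[0,1],v[0,0])))
```

```text
stone [0.5156 0.2846 0.024 ] edges [0.052 0.156 0.054 0.151]
[-111.1  160.5   64.3  -20. ]
bed [ 0.5509 -0.2156  0.035 ] edges [0.165 0.054 0.161 0.053]
[-96.6 176.1  82.9   0.4]
547 ((550.3304443359375, -215.31405639648438), (158.7511749267578, 50.053592681884766), 81.94636535644531)
[ 0.55036636 -0.2152552 ] -98.14071446991134
```

>>> {"name": "send_rows", "arguments": {"motion": [[[0.034,-0.0315,0,0,0,-0.012],[0.034,-0.0315,0,0,0,-0.012],[0.034,-0.0315,0,0,0,-0.012],[0.034,-0.0315,0,0,0,-0.012],[0.034,-0.0315,0,0,0,-0.012]]], "hand": 100}}

```text
time: 0.72
position: [0.3447, 0.4417, 0.2145]
ee_rot: [[-0.942, 0.335, -0.0], [0.335, 0.942, -0.0], [0.0, -0.0, -1.0]]
ft_force: [1.1, -0.2, 0.0]
width: 0.0949
finger_force: 0.0
```

>>> {"name": "send_rows", "arguments": {"motion": [[[0.035,-0.032,0,0,0,0],[0.035,-0.032,0,0,0,0],[0.035,-0.032,0,0,0,0],[0.035,-0.032,-0.01,0,0,0],[0.032,-0.03,-0.005,0,0,0]]]}}

```text
time: 1.35
position: [0.5167, 0.2835, 0.199]
ee_rot: [[-0.942, 0.336, -0.001], [0.336, 0.942, -0.0], [0.001, -0.0, -1.0]]
ft_force: [0.2, 0.5, 0.7]
width: 0.0952
finger_force: 0.0
```

>>> {"name": "send_rows", "arguments": {"motion": [[[0,0,0,0,0,0],[0,0,0,0,0,0],[0,0,0,0,0,0],[0,0,0,0,0,0],[0,0,0,0,0,0]]]}}

```text
time: 1.98
position: [0.5155, 0.2853, 0.1998]
ee_rot: [[-0.942, 0.334, 0.0], [0.334, 0.942, 0.0], [-0.0, 0.0, -1.0]]
ft_force: [1.5, 0.3, 0.4]
width: 0.0952
finger_force: 0.0
```

Run:
```python
from h import *
c=snap('wrist','w1.png'); np.savez('pics/w1.npz',**c); s=bot.state(); print(s['time'],s['position'],s['ee_rot'],s['joints'])
```

```text
2.025 [0.51552201 0.28523965 0.19978237] [[-9.42391298e-01  3.34512493e-01  1.80577453e-04]
 [ 3.34512520e-01  9.42391295e-01  1.45439117e-04]
 [-1.21523418e-04  1.97465977e-04 -9.99999973e-01]] [ 3.93258706e-01  4.55172364e-01  1.66726745e+00  7.64956609e-05
  1.01893031e+00 -8.36489826e-01]
```

View pics/w1.png

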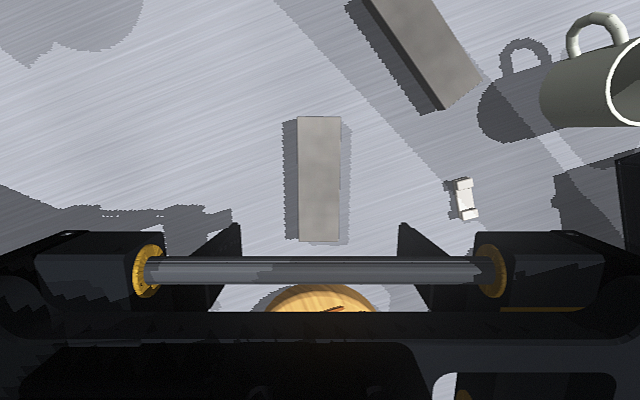

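The wrist picture shows the stone aligned between the fingers. Its top corners are at about (296,116), (341,116), (339,241) and (299,241).

Run:
```python
from h import *
c=dict(np.load('pics/w1.npz'))
W=np.array([ray(c,p,.024) for p in [(296,116),(341,116),(339,241),(299,241)]]);print(W.round(4),W.mean(0))
a=(W[0]+W[1]-W[2]-W[3])/2; print(np.linalg.norm(a),np.degrees(np.arctan2(a[1],a[0])),[np.linalg.norm(W[0]-W[1]),np.linalg.norm(W[2]-W[3])])
for i,j in((0,3),(1,2)): a=W[i]-W[j];print(np.degrees(np.arctan2(a[1],a[0])))
print('tool y deg',70.46)
```

```text
[[0.4297 0.2891 0.024 ]
 [0.4466 0.3368 0.024 ]
 [0.5873 0.287  0.024 ]
 [0.5707 0.2402 0.024 ]] [0.50857571 0.28831416 0.024     ]
0.14927777926731428 160.69777549696892 [np.float64(0.05058254617558067), np.float64(0.04966173120118685)]
160.87449385380765
160.5210608240564
tool y deg 70.46
```

>>> {"name": "send_rows", "arguments": {"motion": [[[-0.004,0.002,-0.055,0,0,0.004],[-0.003,0.001,-0.055,0,0,0],[0,0,-0.05,0,0,0],[0,0,-0.026,0,0,0],[0,0,-0.007,0,0,0]]]}}

```text
time: 2.65
position: [0.5082, 0.2877, 0.0052]
ee_rot: [[-0.944, 0.331, -0.002], [0.331, 0.944, -0.001], [0.002, -0.002, -1.0]]
ft_force: [0.4, -0.1, 0.8]
width: 0.095
finger_force: 0.0
```

>>> {"name": "send_rows", "arguments": {"motion": [[[0,0,0,0,0,0],[0,0,0,0,0,0],[0,0,0,0,0,0],[0,0,0,0,0,0],[0,0,0,0,0,0]]], "hand": 30}}

```text
time: 3.28
position: [0.5088, 0.2878, 0.0069]
ee_rot: [[-0.944, 0.331, 0.0], [0.331, 0.944, 0.0], [-0.0, 0.0, -1.0]]
ft_force: [-0.9, -4.5, 3.7]
width: 0.0508
finger_force: 2.4
```

>>> {"name": "send_rows", "arguments": {"motion": [[[0,0,0,0,0,0],[0,0,0,0,0,0],[0,0,0.015,0,0,0],[0,0,0.045,0,0,0],[0,0,0.05,0,0,0]]], "hand": 30}}

```text
time: 3.9
position: [0.5082, 0.2877, 0.1178]
ee_rot: [[-0.944, 0.331, -0.002], [0.331, 0.944, -0.001], [0.001, -0.001, -1.0]]
ft_force: [0.5, 0.4, -3.8]
width: 0.0497
finger_force: 30.0
```

>>> {"name": "send_rows", "arguments": {"motion": [[[0.004,-0.045,0.04,0,0,-0.1375],[0.004,-0.045,0.04,0,0,-0.1375],[0.0045,-0.052,0,0,0,-0.1375],[0.0045,-0.052,0,0,0,-0.1375],[0.0045,-0.052,0,0,0,-0.1375]]]}}

```text
time: 4.53
position: [0.5299, 0.0403, 0.1973]
ee_rot: [[-0.515, 0.857, 0.0], [0.857, 0.515, 0.0], [-0.0, 0.0, -1.0]]
ft_force: [0.5, 0.0, -4.5]
width: 0.0498
finger_force: 30.0
```

>>> {"name": "send_rows", "arguments": {"motion": [[[0.004,-0.052,0,0,0,-0.1375],[0.004,-0.052,0,0,0,-0.1375],[0.004,-0.052,0,0,0,-0.1375],[0.004,-0.051,0,0,0,-0.1375],[0.004,-0.05,0,0,0,-0.1375]]]}}

```text
time: 5.15
position: [0.5499, -0.2167, 0.1971]
ee_rot: [[0.146, 0.989, -0.0], [0.989, -0.146, 0.0], [0.0, -0.0, -1.0]]
ft_force: [0.2, 0.5, -4.9]
width: 0.05
finger_force: 30.0
```

>>> {"name": "send_rows", "arguments": {"motion": [[[0,0,0,0,0,0],[0,0,0,0,0,0],[0,0,0,0,0,0],[0,0,0,0,0,0],[0,0,0,0,0,0]]]}}

```text
time: 5.78
position: [0.5504, -0.2146, 0.1968]
ee_rot: [[0.141, 0.99, 0.0], [0.99, -0.141, -0.0], [-0.0, 0.0, -1.0]]
ft_force: [0.3, 0.0, -5.5]
width: 0.0502
finger_force: 30.0
```

Run:
```python
from h import *
c=snap('wrist','w2.png'); np.savez('pics/w2.npz',**c); s=bot.state(); print(s['time'],s['position'],np.array(s['ee_rot']).round(4),s['joints'],s['ft_force'])
```

```text
5.825 [ 0.55037199 -0.21468617  0.19678042] [[ 1.408e-01  9.900e-01  2.000e-04]
 [ 9.900e-01 -1.408e-01 -0.000e+00]
 [-0.000e+00  2.000e-04 -1.000e+00]] [-4.83727286e-01  4.60575182e-01  1.66676175e+00  5.81419962e-05
  1.01405461e+00 -3.42511696e-01] [ 0.34607308  0.31779484 -4.0252404 ]
```

View pics/w2.png

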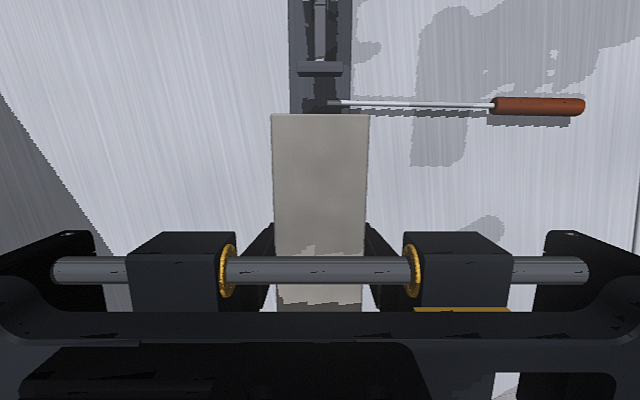

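The picture shows the stone held over the bed, its far top edge at row 114, columns 271 to 369. Beyond it are the jaw plate (297–344, row about 66), the foot plate (columns about 289–352) and the pick tip at (330,103). I'll extract the exact edges.

Run:
```python
from h import *
c=dict(np.load('pics/w2.npz')); g=cv2.cvtColor(c['img'],cv2.COLOR_RGB2GRAY).astype(int)
P0=np.array([.5504,-.2147]); hy=np.array([np.cos(np.radians(81.9)),np.sin(np.radians(81.9))]); hx=np.array([hy[1],-hy[0]])
B=np.array([.5504,-.2153])
H=lambda w:np.round([1000*(w[:2]-B)@hx,1000*(w[:2]-B)@hy],1)
for r in (5,20,35,50,90): print(r,g[r,282:300],g[r,340:362])
for col in (285,310,350): print(col,g[105:122,col])
for r in (130,160,200): print(r,g[r,266:280],g[r,360:374])
print('stone end',[H(ray(c,p,.2148)) for p in [(271,114),(369,114)]])
print('jaw cols',g[64,292:302],g[64,338:348],'rows',g[54:82,308])
for r in (5,90): print(H(ray(c,(289,r),.008)),H(ray(c,(352,r),.008)))
print(H(ray(c,(297,66),.066)),H(ray(c,(344,66),.066)),H(ray(c,(297,76),.066)),H(ray(c,(330,103),.012)))
```

```text
5 [187 187 186 188 200 154  65  87  93  92  91  89  87  88  92  90  89  89] [ 75  76  74  76  77  77  75  77  78  76  75  60 120 166 158 157 158 158
 156 148 171 192]
20 [183 184 186 187 193 167  97  78  93  91  91  89  87  87  89  86  89  88] [ 77  74  75  77  76  76  77  76  74  77  70  83 138 166 161 156 155 155
 171 187 183 181]
35 [186 186 182 183 188 176 114  80  88  90  90  90  87  87  90  91  88  91] [ 76  76  74  76  77  76  76  75  75  76  67  91 147 165 155 174 193 184
 183 183 187 186]
50 [185 184 183 186 184 190 149  67  86  89  90  88  88  87  87  89  91  88] [ 73  73  77  75  76  73  74  76  77  72  71 125 162 157 159 159 156 163
 159 153 155 157]
90 [184 187 188 184 185 189 197 155  72  87  87  86  86  86  86  86  87  88] [ 84  83  87  85  85  87  87  88  85  62 112 159 153 151 172 188 183 187
 190 186 182 187]
285 [185 184 183 183 183 183 182 186 157 163 152 144 144 143 144 144 143]
310 [ 55  54  54  55  56  43  47  41  43 167 149 137 137 136 136 137 137]
350 [ 70 138 136 141  55  62  70  67  60 151 154 140 136 137 138 139 139]
130 [186 189 187 189 160 112 130 140 141 141 143 140 142 142] [139 139 138 138 140 139 139 132 106 150 191 184 184 184]
160 [186 185 185 183 185 159 112 124 139 138 137 135 136 137] [131 128 131 133 133 132 122 100 147 185 181 185 184 185]
200 [186 185 183 180 188 193 159 100 114 130 134 132 132 132] [126 126 125 128 121  97 145 192 182 180 185 182 181 182]
stone end [array([-25. ,  74.8]), array([23.5, 74.8])]
jaw cols [88 90 88 89 83 86 94 93 92 90] [92 92 90 93 85 72 74 74 76 76] rows [ 46  76  74  76  48  50  50 102  90  89  91  90  89  86  89  86  89  80
  36  42  42  42  36  95  89  87  84  84]
[-33.9 197.8] [ 33.9 197.8]
[-35.9 111.6] [ 36.2 111.6]
[-22.2 125.7] [ 22.1 125.8] [-22.4 116.9] [11.  97.1]
```

>>> {"name": "send_rows", "arguments": {"motion": [[[0.0008,0.002,-0.045,0,0,0],[0,0,-0.05,0,0,0],[0,0,-0.04,0,0,0],[0,0,-0.014,0,0,0],[0,0,0,0,0,0]]]}}

```text
time: 6.45
position: [0.5512, -0.2131, 0.0477]
ee_rot: [[0.141, 0.99, -0.0], [0.99, -0.141, 0.0], [0.0, -0.0, -1.0]]
ft_force: [0.8, 0.1, -4.2]
width: 0.0497
finger_force: 30.0
```

>>> {"name": "send_rows", "arguments": {"motion": [[[0,0,-0.002,0,0,0],[0,0,-0.002,0,0,0],[0,0,-0.001,0,0,0],[0,0,0,0,0,0],[0,0,0,0,0,0]]]}}

```text
time: 7.08
position: [0.5511, -0.2132, 0.0428]
ee_rot: [[0.142, 0.99, 0.0], [0.99, -0.142, -0.0], [-0.0, 0.0, -1.0]]
ft_force: [0.1, 0.4, -4.4]
width: 0.0498
finger_force: 30.0
```

>>> {"name": "send_rows", "arguments": {"motion": [[[0,0,-0.0007,0,0,0],[0,0,0,0,0,0],[0,0,-0.0007,0,0,0],[0,0,0,0,0,0],[0,0,0,0,0,0]]]}}

```text
time: 7.7
position: [0.5511, -0.2131, 0.0419]
ee_rot: [[0.141, 0.99, 0.0], [0.99, -0.141, -0.0], [-0.0, 0.0, -1.0]]
ft_force: [-2.7, 2.3, 6.6]
width: 0.0499
finger_force: 30.0
```

Contact, so I release and rise.

>>> {"name": "send_rows", "arguments": {"motion": [[[0,0,0,0,0,0],[0,0,0,0,0,0],[0,0,0,0,0,0],[0,0,0.02,0,0,0],[0,0,0.05,0,0,0]]], "hand": 85}}

```text
time: 8.32
position: [0.5502, -0.2127, 0.1102]
ee_rot: [[0.142, 0.99, -0.004], [0.99, -0.142, 0.002], [0.001, -0.004, -1.0]]
ft_force: [0.4, -0.7, 0.4]
width: 0.0808
finger_force: 0.0
```

>>> {"name": "send_rows", "arguments": {"motion": [[[0,-0.03,0.05,0,0,0],[0,-0.03,0.035,0,0,0],[0,0,0,0,0,0],[0,0,0,0,0,0],[0,0,0,0,0,0]]]}}

```text
time: 8.95
position: [0.5508, -0.2722, 0.195]
ee_rot: [[0.141, 0.99, -0.002], [0.99, -0.141, 0.001], [0.001, -0.002, -1.0]]
ft_force: [0.7, -0.7, 0.4]
width: 0.0806
finger_force: 0.0
```

Run:
```python
from h import *
c=snap('wrist','w3.png'); np.savez('pics/w3.npz',**c); s=bot.state(); print(s['time'],s['position'],np.array(s['ee_rot']).round(4),s['width'])
```

```text
9.0 [ 0.55087899 -0.27227291  0.19515168] [[ 1.408e-01  9.900e-01 -1.500e-03]
 [ 9.900e-01 -1.408e-01  1.100e-03]
 [ 9.000e-04 -1.700e-03 -1.000e+00]] 0.0813187484232275
```

View pics/w3.png

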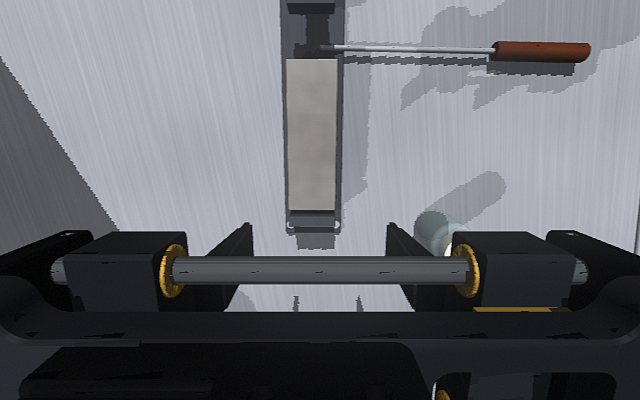

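The stone lies on the bed at columns 286–337, rows 58–210, squarely along the plate, with no wood showing at its sides. I'll check it against the plate edges.

Run:
```python
from h import *
c=dict(np.load('pics/w3.npz')); im=c['img'].astype(int); g=im.mean(2).astype(int)
B=np.array([.5504,-.2153]); hy=np.array([np.cos(np.radians(81.9)),np.sin(np.radians(81.9))]); hx=np.array([hy[1],-hy[0]])
H=lambda p,z:np.round([1000*(ray(c,p,z)[:2]-B)@hx,1000*(ray(c,p,z)[:2]-B)@hy],1).tolist()
for r in (70,140,200): print(r,g[r,276:294],g[r,330:350], (im[r,276:350,0]-im[r,276:350,2]).max())
for col in (300,312,325): print(col,g[54:62,col],g[204:238,col])
for r in (70,200): print(r,[H((x,r),.059) for x in (286,337)],[H((x,r),.008) for x in (280,344)])
print('ends',H((312,58.5),.059),H((312,209.5),.059),[H((312,r),.06) for r in (210,216)],'jaw',[H((312,r),.066) for r in (2,12,14)])
R=cv2.Rodrigues(c['rvec'])[0]; o=-R.T@c['tvec']; print('cam holder',(o[:2]-B)@hx,(o[:2]-B)@hy,o[2])
```

```text
70 [183 178 173 177 184 143  68  86  82  83 124 158 156 154 156 154 155 155] [154 152 153 152 150 154 145  95  64  73  73  72  63  85 137 156 154 151
 146 146] 10
140 [179 175 181 179 175 176 186 147  72  87  75 100 139 145 141 139 143 142] [135 134 134 136 139 130  79  53  75  75  73  57 109 154 148 149 149 148
 152 150] 9
200 [178 177 175 177 172 174 180 185 157  89  75  78 113 148 144 143 143 143] [141 142 144 149 134  91  68  73  70  69  65 123 160 157 156 150 150 149
 167 184] 9
300 [ 51  52  54  50  36 171 156 155] [144 144 145 143 151 155  32  36  41  37  62  58  75  89  84  85  82  84
  85  83  81  82 100  45  49  51  51  50  57 100  96  93  95  94]
312 [ 45  44  45  41  34 169 157 156] [142 143 143 141 144 155  33  38  39  39  62  59  71  85  85  84  88  84
  84  83  82  84 101  46  49  51  52  50  56 102  95  96  95  95]
325 [ 44  43  44  39  34 202 153 153] [141 139 138 140 144 155  43  37  40  37  61  57  70  86  85  84  83  81
  83  81  82  84 100  45  49  52  50  50  56 101  96  95  95  95]
70 [[-25.0, 66.3], [24.1, 66.3]] [[-37.2, 75.7], [34.6, 75.7]]
200 [[-28.3, -62.1], [25.9, -62.1]] [[-41.7, -74.1], [37.6, -74.0]]
ends [0.1, 76.5] [-0.7, -72.6] [[-0.7, -72.8], [-0.7, -79.5]] jaw [[0.5, 121.6], [0.5, 113.6], [0.4, 112.0]]
cam holder 0.007820000813577137 0.009947554171201698 0.3658995207226366
```

The stone's and plate's mid-lines agree to 0.3 mm, and the gap to the stop is about 6 mm. Next is the trigger: turn the tool a quarter and go over holder y ≈ 206 mm.

>>> {"name": "send_rows", "arguments": {"motion": [[[0.003,0.026,0,0,0,0.157],[0.003,0.026,0,0,0,0.157],[0.003,0.026,0,0,0,0.157],[0.003,0.026,0,0,0,0.157],[0.003,0.026,0,0,0,0.157]]]}}

```text
time: 9.62
position: [0.5659, -0.1417, 0.1955]
ee_rot: [[-0.604, 0.797, -0.001], [0.797, 0.604, 0.001], [0.001, -0.001, -1.0]]
ft_force: [0.2, -0.1, 0.7]
width: 0.0805
finger_force: 0.0
```

>>> {"name": "send_rows", "arguments": {"motion": [[[0.003,0.026,0,0,0,0.157],[0.003,0.026,0,0,0,0.157],[0.003,0.026,0,0,0,0.157],[0.003,0.026,0,0,0,0.157],[0.002,0.026,0,0,0,0.157]]]}}

```text
time: 10.25
position: [0.5798, -0.0117, 0.1955]
ee_rot: [[-0.991, 0.136, -0.001], [0.136, 0.991, 0.0], [0.001, 0.0, -1.0]]
ft_force: [0.6, 0.7, 0.2]
width: 0.0807
finger_force: 0.0
```

>>> {"name": "send_rows", "arguments": {"motion": [[[0,0,-0.03,0,0,0],[0,0,0,0,0,0],[0,0,0,0,0,0],[0,0,0,0,0,0],[0,0,0,0,0,0]]]}}

```text
time: 10.88
position: [0.5803, -0.0134, 0.1669]
ee_rot: [[-0.99, 0.143, 0.001], [0.143, 0.99, -0.0], [-0.001, 0.0, -1.0]]
ft_force: [0.1, 1.5, 0.1]
width: 0.0808
finger_force: 0.0
```

Run:
```python
from h import *
c=snap('wrist','w4.png'); np.savez('pics/w4.npz',**c); s=bot.state(); print(s['time'],s['position'],np.array(s['ee_rot']).round(4),s['width'])
```

```text
10.925 [ 0.58023485 -0.01331694  0.16676856] [[-9.898e-01  1.426e-01  8.000e-04]
 [ 1.426e-01  9.898e-01 -0.000e+00]
 [-8.000e-04  1.000e-04 -1.000e+00]] 0.08088830279584007
```

View pics/w4.png

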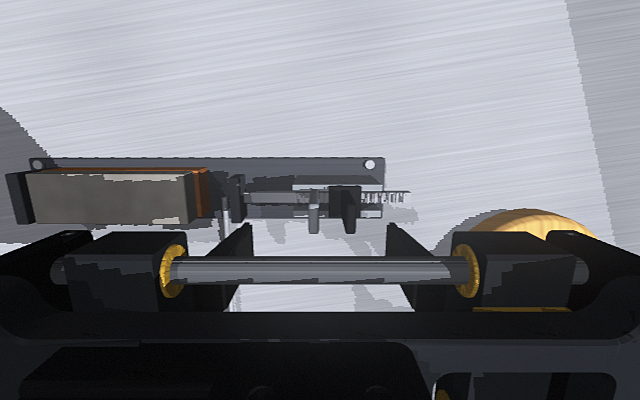

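The picture shows the post's top at about columns 309–318, row 234, and the trigger's top at about columns 345–355, row 235. Both stand between the open fingers. Checking edges:

Run:
```python
from h import *
c=dict(np.load('pics/w4.npz')); g=c['img'].astype(int).mean(2).astype(int)
B=np.array([.5504,-.2153]); hy=np.array([np.cos(np.radians(81.9)),np.sin(np.radians(81.9))]); hx=np.array([hy[1],-hy[0]])
H=lambda p,z:np.round([1000*(ray(c,p,z)[:2]-B)@hx,1000*(ray(c,p,z)[:2]-B)@hy],1).tolist()
for r in (222,230): print(r,g[r,304:362])
for col in (313,350): print(col,g[198:240,col])
for p in [(308.5,230),(318,230),(344.5,230),(355,230)]: print(p,H(p,.125))
p=bot.state()['position'][:2]-B; print('tcp',p@hx,p@hy)
```

```text
222 [167 186 210 195 134  84 101 106 106 107 104 105  98  77  81 143 175 170
 169 169 169 170 170 171 172 173 171 171 173 175 173 174 175 176 177 176
 177 185 153  64  29  36  38  47  52  50  52  52  51  50  42  64 138 174
 167 165 166 166]
230 [201 205 208 216 172  78 102 107 104 105 103 104  97  77  92 171 196 167
 166 168 168 167 171 169 171 171 170 169 168 167 167 166 165 166 166 169
 171 167 168 174 144  59  31  47  51  51  50  53  50  48  36  92 159 173
 170 169 169 167]
313 [ 73  71  73  72  70  67 147 161 181 186 196  92 104 106 106 106 108 105
 105 106 106 108 104 106 107 105 105 104 104 105 105 104 105 102  99  68
 219 203 202 203 202 202]
350 [ 40  39  38  36  38  37  44  45  50  49  50  50  49  53  50  51  50  49
  52  51  51  50  51  51  52  52  52  51  53  50  54  50  50  49  46  37
 189 172 169 161 161 164]
(308.5, 230) [8.0, 197.2]
(318, 230) [8.0, 204.4]
(344.5, 230) [8.0, 224.4]
(355, 230) [8.0, 232.3]
tcp 0.0010775412751351174 0.20417177939299164
```

>>> {"name": "send_rows", "arguments": {"motion": [[[0.0003,0.002,-0.03,0,0,0],[0,0,-0.03,0,0,0],[0,0,-0.018,0,0,0],[0,0,-0.006,0,0,0],[0,0,0,0,0,0]]], "hand": 65}}

```text
time: 11.55
position: [0.5805, -0.0112, 0.0825]
ee_rot: [[-0.99, 0.142, 0.0], [0.142, 0.99, 0.0], [-0.0, 0.0, -1.0]]
ft_force: [0.5, -0.7, 0.6]
width: 0.0619
finger_force: 0.0
```

>>> {"name": "send_rows", "arguments": {"motion": [[[0,0,0,0,0,0],[0,0,0,0,0,0],[0,0,0,0,0,0],[0,0,0,0,0,0],[0,0,0,0,0,0]]], "hand": 22}}

```text
time: 12.18
position: [0.5808, -0.0108, 0.083]
ee_rot: [[-0.99, 0.142, 0.001], [0.142, 0.99, 0.0], [-0.001, 0.0, -1.0]]
ft_force: [-1.2, -0.6, 4.6]
width: 0.0217
finger_force: 7.1
```

>>> {"name": "send_rows", "arguments": {"motion": [[[0,0,0,0,0,0],[0,0,0,0,0,0],[0,0,0,0,0,0],[0,0,0,0,0,0],[0,0,0,0,0,0]]], "hand": 22}}

```text
time: 12.8
position: [0.5807, -0.0113, 0.083]
ee_rot: [[-0.99, 0.142, 0.001], [0.142, 0.99, -0.0], [-0.001, -0.0, -1.0]]
ft_force: [-1.6, 0.2, 5.9]
width: 0.021
finger_force: 7.0
```

>>> {"name": "send_rows", "arguments": {"motion": [[[0,0,0,0,0,0],[0,0,0,0,0,0],[0,0,0,0,0,0],[0,0,0,0,0,0],[0,0,0,0,0,0]]], "hand": 65}}

```text
time: 13.42
position: [0.5801, -0.0113, 0.082]
ee_rot: [[-0.99, 0.142, -0.001], [0.142, 0.99, -0.0], [0.001, -0.0, -1.0]]
ft_force: [-0.6, 0.2, -0.4]
width: 0.0607
finger_force: 0.0
```

>>> {"name": "send_rows", "arguments": {"motion": [[[0,0,0,0,0,0],[0,0,0,0,0,0],[0,0,0,0,0,0],[0,0,0,0,0,0],[0,0,0,0,0,0]]], "hand": 20}}

```text
time: 14.05
position: [0.5803, -0.0114, 0.0821]
ee_rot: [[-0.99, 0.142, -0.0], [0.142, 0.99, -0.001], [0.0, -0.001, -1.0]]
ft_force: [-1.1, -7.7, -2.2]
width: 0.0203
finger_force: 10.8
```

Run:
```python
from h import *
c=snap('wrist','w5.png'); np.savez('pics/w5.npz',**c); s=bot.state(); print(s['time'],s['position'],s['width'],s['finger_force'],s['ft_force'])
```

```text
14.1 [ 0.58017222 -0.01178968  0.08213359] 0.020143020021748188 11.063107252120972 [-1.23501059 -7.6135689  -1.96936205]
```

View pics/w5.png

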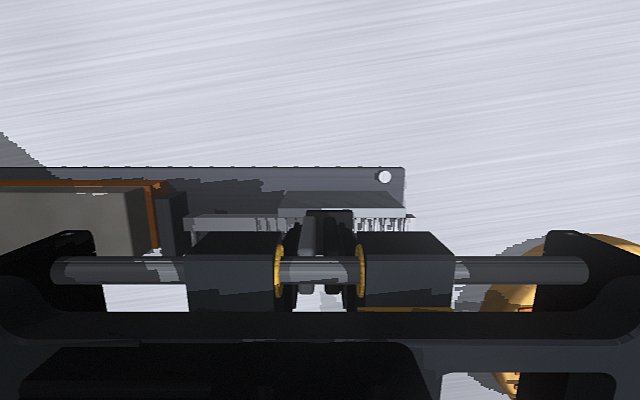

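The picture shows the jaw plate's near top edge at about columns 160–187, close to the stone's end at about column 145. I'll measure the remaining gap.

Run:
```python
from h import *
c=dict(np.load('pics/w5.npz')); g=c['img'].astype(int)
B=np.array([.5504,-.2153]); hy=np.array([np.cos(np.radians(81.9)),np.sin(np.radians(81.9))]); hx=np.array([hy[1],-hy[0]])
H=lambda p,z:np.round([1000*(ray(c,p,z)[:2]-B)@hx,1000*(ray(c,p,z)[:2]-B)@hy],1).tolist()
for r in (200,220,240): print(r,g[r,130:192].mean(1).astype(int))
h=lambda x,y,z:np.r_[B+x*hx+y*hy,z]
print('stone end',proj(c,[h(x,.0765,.059) for x in(-.025,.025)]))
for y in (.085,.09,.095,.1): print(y,proj(c,[h(x,y,.066) for x in(-.022,.022)]).round(0).tolist(),proj(c,[h(x,y+.01,.066) for x in(-.022,.022)]).round(0).tolist())
```

```text
200 [42 39 41 42 42 40 41 40 40 41 41 42 41 39 38 46 52 50 50 53 52 46 35 32
 42 51 53 52 51 52 51 50 53 51 53 50 54 53 47 35 29 28 28 29 28 30 29 28
 30 28 29 30 31 30 28 28 29 44 51 49 49 49]
220 [38 39 39 41 38 38 39 41 39 40 41 41 38 41 39 40 40 40 48 52 54 49 52 51
 40 31 33 42 50 49 49 47 48 46 50 50 52 51 48 50 45 40 27 22 26 23 23 27
 25 27 26 22 35 66 80 77 76 76 76 78 76 76]
240 [73 56 44 36 39 37 38 38 39 38 38 39 39 39 39 40 37 40 38 40 43 49 53 52
 50 53 48 38 29 35 46 48 49 49 48 48 48 48 51 48 51 49 48 44 30 22 25 27
 23 25 24 26 25 24 26 24 23 25 23 22 18 64]
stone end [[123.53352853 192.76572339]
 [134.42209664 261.99893738]]
0.085 [[130.0, 200.0], [140.0, 262.0]] [[146.0, 200.0], [155.0, 262.0]]
0.09 [[138.0, 200.0], [147.0, 262.0]] [[154.0, 200.0], [162.0, 262.0]]
0.095 [[146.0, 200.0], [155.0, 262.0]] [[161.0, 200.0], [169.0, 262.0]]
0.1 [[154.0, 200.0], [162.0, 262.0]] [[169.0, 199.0], [177.0, 262.0]]
```

>>> {"name": "send_rows", "arguments": {"motion": [[[0,-0.0005,0,0,0,0],[0,0,0,0,0,0],[0,0,0,0,0,0],[0,0,0,0,0,0],[0,0,0,0,0,0]]], "hand": 65}}

```text
time: 14.72
position: [0.5806, -0.0119, 0.0824]
ee_rot: [[-0.99, 0.142, 0.001], [0.142, 0.99, -0.0], [-0.001, -0.0, -1.0]]
ft_force: [-0.3, 0.3, 0.6]
width: 0.0604
finger_force: 0.0
```

>>> {"name": "send_rows", "arguments": {"motion": [[[0,0,0,0,0,0],[0,0,0,0,0,0],[0,0,0,0,0,0],[0,0,0,0,0,0],[0,0,0,0,0,0]]], "hand": 20}}

```text
time: 15.35
position: [0.5805, -0.0115, 0.0824]
ee_rot: [[-0.99, 0.142, 0.0], [0.142, 0.99, 0.0], [-0.0, 0.0, -1.0]]
ft_force: [-0.9, -3.9, 1.0]
width: 0.021
finger_force: 9.5
```

>>> {"name": "send_rows", "arguments": {"motion": [[[0,0,0,0,0,0],[0,0,0,0,0,0],[0,0,0,0,0,0],[0,0,0,0,0,0],[0,0,0,0,0,0]]], "hand": 65}}

```text
time: 15.98
position: [0.5802, -0.0119, 0.0821]
ee_rot: [[-0.99, 0.142, -0.001], [0.142, 0.99, -0.0], [0.001, -0.0, -1.0]]
ft_force: [-0.2, -0.7, -0.1]
width: 0.0605
finger_force: 0.0
```

>>> {"name": "send_rows", "arguments": {"motion": [[[0,0,0,0,0,0],[0,0,0,0,0,0],[0,0,0,0,0,0],[0,0,0,0,0,0],[0,0,0,0,0,0]]], "hand": 34}}

```text
time: 16.6
position: [0.5804, -0.0111, 0.0821]
ee_rot: [[-0.99, 0.142, -0.0], [0.142, 0.99, 0.001], [0.0, 0.001, -1.0]]
ft_force: [1.3, 6.4, -1.0]
width: 0.0325
finger_force: 3.2
```

>>> {"name": "send_rows", "arguments": {"motion": [[[0,0,0,0,0,0],[0,0,0,0,0,0],[0,0,0,0,0,0],[0,0,0,0,0,0],[0,0,0,0,0,0]]], "hand": 25}}

```text
time: 17.23
position: [0.5804, -0.011, 0.0822]
ee_rot: [[-0.99, 0.142, -0.0], [0.142, 0.99, 0.001], [0.0, 0.001, -1.0]]
ft_force: [0.9, 5.6, -1.9]
width: 0.0238
finger_force: 3.4
```

```bash
cat > jaw.py <<'E'
from h import *
import sys
c=snap('wrist'); np.savez('pics/%s.npz'%sys.argv[1],**c); g=c['img'].astype(int)
B=np.array([.5504,-.2153]); hy=np.array([np.cos(np.radians(81.9)),np.sin(np.radians(81.9))]); hx=np.array([hy[1],-hy[0]])
h=lambda x,y,z:np.r_[B+x*hx+y*hy,z]
for r in (200,220): print(r,g[r,90:185].mean(1).astype(int))
for y in (.065,.07,.075,.08,.085,.09): print(y,proj(c,[h(x,y,.066) for x in(-.022,.0,.022)]).round(0).tolist())
s=bot.state(); print(s['time'],s['position'],s['width'],s['finger_force'],s['ft_force'])
E
python3 jaw.py j1
```

```text
200 [91 93 90 92 92 93 92 93 93 93 93 91 93 95 93 94 97 97 98 97 96 96 97 96
 94 96 97 96 97 99 97 99 92 76 60 43 40 41 42 42 42 42 40 42 41 44 50 50
 51 51 48 47 50 50 52 52 52 51 50 40 32 26 28 27 26 28 26 29 28 27 28 28
 26 27 29 29 29 31 28 30 35 39 39 38 38 40 39 39 39 38 39 39 38 37 38]
220 [ 90  88  88  88  90  88  90  89  90  92  92  91  93  93  93  91  92  93
  93  94  95  93  94  94  95  94  93  96  94  95  94  92  93  93  94  90
  75  61  43  39  40  38  40  40  38  40  39  41  43  49  50  48  46  48
  48  49  47  48  50  49  50  49  37  26  26  24  26  23  25  24  25  26
  25  23  33  66  80  76  75  78  76  75  77  75  71  90 111 106 108 110
 107 108 108 109 109]
0.065 [[99.0, 200.0], [104.0, 232.0], [110.0, 263.0]]
0.07 [[106.0, 200.0], [112.0, 232.0], [117.0, 263.0]]
0.075 [[114.0, 200.0], [119.0, 232.0], [125.0, 262.0]]
0.08 [[122.0, 200.0], [127.0, 232.0], [132.0, 262.0]]
0.085 [[130.0, 200.0], [135.0, 232.0], [139.0, 262.0]]
0.09 [[137.0, 200.0], [142.0, 232.0], [147.0, 262.0]]
17.275 [ 0.58038651 -0.01099763  0.08216566] 0.02364196708612508 3.4094084054231644 [ 1.58417389  7.02096931 -1.46019712]
```

>>> {"name": "send_rows", "arguments": {"motion": [[[0,-0.001,0,0,0,0],[0,0,0,0,0,0],[0,0,0,0,0,0],[0,0,0,0,0,0],[0,0,0,0,0,0]]], "hand": 17}}

```text
time: 17.9
position: [0.5801, -0.0129, 0.0822]
ee_rot: [[-0.99, 0.142, -0.001], [0.142, 0.99, -0.0], [0.001, -0.0, -1.0]]
ft_force: [-2.8, -4.0, -1.7]
width: 0.0177
finger_force: 30.0
```

```bash
python3 jaw.py j2 | grep -v '^0'
```

```text
200 [91 90 91 91 89 89 89 91 90 89 90 91 90 93 91 94 93 94 94 94 97 94 96 95
 95 96 96 94 96 96 96 96 94 98 99 92 78 57 43 39 46 47 48 49 49 51 49 48
 49 51 52 51 49 49 42 34 27 24 26 26 25 25 27 27 31 28 27 27 28 27 25 28
 28 27 28 29 32 35 36 35 34 37 38 40 34 38 39 38 38 38 36 39 37 38 39]
220 [ 85  89  88  88  88  86  86  88  85  89  89  90  91  91  92  91  92  92
  94  91  91  94  92  93  92  93  93  94  93  93  93  92  94  92  92  95
  93  94  91  74  57  43  36  39  47  49  49  46  48  48  47  47  47  49
  48  46  50  40  27  22  25  23  25  24  22  23  26  25  22  19  31  63
  77  73  74  76  76  74  74  75  73  71  89 109 104 106 104 106 107 105
 107 108 108 108 108]
17.95 [ 0.58011315 -0.01290838  0.08216913] 0.01719491727200074 30.001686215400696 [-3.81315736 -4.36298874 -1.18441402]
```

>>> {"name": "send_rows", "arguments": {"motion": [[[0,0,0,0,0,0],[0,0,0,0,0,0],[0,0,0,0,0,0],[0,0,0,0,0,0],[0,0,0,0,0,0]]], "hand": 66}}

```text
time: 18.58
position: [0.5808, -0.0129, 0.0825]
ee_rot: [[-0.99, 0.142, 0.001], [0.142, 0.99, -0.0], [-0.001, -0.0, -1.0]]
ft_force: [-0.7, -0.2, -0.7]
width: 0.0601
finger_force: 0.0
```

>>> {"name": "send_rows", "arguments": {"motion": [[[0,0,0,0,0,0],[0,0,0,0,0,0],[0,0,0,0,0,0],[0,0,0,0,0,0],[0,0,0,0,0,0]]], "hand": 36}}

```text
time: 19.2
position: [0.5808, -0.012, 0.0824]
ee_rot: [[-0.99, 0.142, 0.001], [0.142, 0.99, 0.001], [-0.001, 0.001, -1.0]]
ft_force: [2.2, 6.3, 0.3]
width: 0.0349
finger_force: 3.2
```

>>> {"name": "send_rows", "arguments": {"motion": [[[0,0,0,0,0,0],[0,0,0,0,0,0],[0,0,0,0,0,0],[0,0,0,0,0,0],[0,0,0,0,0,0]]], "hand": 30}}

```text
time: 19.82
position: [0.5808, -0.0117, 0.0824]
ee_rot: [[-0.99, 0.142, 0.001], [0.142, 0.99, 0.001], [-0.001, 0.001, -1.0]]
ft_force: [1.9, 9.1, 0.8]
width: 0.0288
finger_force: 4.6
```

```bash
python3 jaw.py j3
```

```text
200 [ 94  92  93  94  94  94  95  94  93  94  93  95  94  96  97  97  98  98
  98  97  97  98  97  96  99 101 101  90  60  49  49  50  50  49  52  48
  51  50  54  52  53  48  34  25  25  25  26  26  26  27  27  27  28  29
  27  28  28  24  26  30  26  28  26  27  30  34  37  36  35  34  35  36
  35  35  35  36  37  37  34  37  38  39  40  38  39  38  38  38  39  36
  36  40  37  39  40]
220 [ 92  88  90  90  91  89  92  90  91  91  92  91  95  94  95  94  94  93
  95  95  94  93  94  96  95  95  95  94  96  99  92  67  43  48  49  48
  48  48  49  51  50  49  49  49  46  39  26  23  25  23  22  27  23  23
  25  26  24  24  16  54  81  78  75  77  76  75  76  75  94 115 113 109
 109 109 108 108 108 109 110 108 109 110 109 111 111 111 111 112 109 111
 112 113 114 112 112]
0.065 [[100.0, 199.0], [105.0, 231.0], [111.0, 262.0]]
0.07 [[107.0, 199.0], [113.0, 231.0], [118.0, 262.0]]
0.075 [[115.0, 199.0], [120.0, 231.0], [126.0, 262.0]]
0.08 [[123.0, 199.0], [128.0, 231.0], [133.0, 262.0]]
0.085 [[131.0, 199.0], [136.0, 231.0], [140.0, 262.0]]
0.09 [[138.0, 199.0], [143.0, 231.0], [148.0, 262.0]]
19.875 [ 0.58078275 -0.01168978  0.08238305] 0.028709539607824134 4.5779697597026825 [ 3.21031379  8.77495766 -0.11630769]
```

>>> {"name": "send_rows", "arguments": {"motion": [[[0,0,0,0,0,0],[0,0,0,0,0,0],[0,0,0,0,0,0],[0,0,0,0,0,0],[0,0,0,0,0,0]]], "hand": 26}}

```text
time: 20.5
position: [0.5808, -0.0116, 0.0824]
ee_rot: [[-0.99, 0.142, 0.001], [0.142, 0.99, 0.001], [-0.001, 0.001, -1.0]]
ft_force: [2.4, 9.5, -1.0]
width: 0.0245
finger_force: 4.7
```

>>> {"name": "send_rows", "arguments": {"motion": [[[0,0,0,0,0,0],[0,0,0,0,0,0],[0,0,0,0,0,0],[0,0,0,0,0,0],[0,0,0,0,0,0]]], "hand": 23}}

```text
time: 21.12
position: [0.5808, -0.0116, 0.0824]
ee_rot: [[-0.99, 0.142, 0.001], [0.142, 0.99, 0.001], [-0.001, 0.001, -1.0]]
ft_force: [2.5, 8.4, -0.1]
width: 0.0215
finger_force: 4.8
```

>>> {"name": "send_rows", "arguments": {"motion": [[[0,0,0,0,0,0],[0,0,0,0,0,0],[0,0,0,0,0,0],[0,0,0,0,0,0],[0,0,0,0,0,0]]], "hand": 21}}

```text
time: 21.75
position: [0.5807, -0.0118, 0.0824]
ee_rot: [[-0.99, 0.142, 0.001], [0.142, 0.99, 0.001], [-0.001, 0.001, -1.0]]
ft_force: [2.2, 7.3, -0.0]
width: 0.0202
finger_force: 5.8
```

>>> {"name": "send_rows", "arguments": {"motion": [[[0,0,0,0,0,0],[0,0,0,0,0,0],[0,0,0,0,0,0],[0,0,0,0,0,0],[0,0,0,0,0,0]]], "hand": 19}}

```text
time: 22.38
position: [0.5806, -0.0127, 0.0824]
ee_rot: [[-0.99, 0.142, 0.001], [0.142, 0.99, 0.0], [-0.001, 0.0, -1.0]]
ft_force: [3.0, 0.6, 2.4]
width: 0.0183
finger_force: 13.6
```

```bash
python3 jaw.py j4
```

```text
200 [93 93 93 94 92 93 94 94 96 95 95 96 95 95 98 94 97 95 96 98 89 59 45 47
 48 47 49 48 49 49 52 50 50 48 47 35 27 25 24 26 23 24 26 26 24 25 29 24
 23 26 24 26 27 27 27 25 26 23 37 48 52 53 50 42 31 34 35 35 35 33 34 32
 32 35 35 36 35 35 35 38 38 39 38 37 38 37 35 39 37 37 39 39 38 36 37]
220 [ 90  90  89  92  93  91  92  92  91  92  91  93  92  93  92  93  93  93
  93  94  92  93  94  99  77  42  46  48  48  47  48  49  47  49  49  46
  50  45  36  27  22  24  24  22  22  21  23  24  24  23  23  20  32  64
  78  74  74  75  74  76  74  75  71  93 110 108 107 107 106 108 108 107
 106 108 107 107 109 108 106 108 108 109 109 109 110 110 109 110 107 111
 111 110 109 110 111]
0.065 [[101.0, 199.0], [107.0, 231.0], [113.0, 262.0]]
0.07 [[109.0, 199.0], [115.0, 231.0], [120.0, 262.0]]
0.075 [[117.0, 199.0], [122.0, 231.0], [127.0, 262.0]]
0.08 [[125.0, 199.0], [130.0, 231.0], [135.0, 262.0]]
0.085 [[132.0, 199.0], [137.0, 231.0], [142.0, 262.0]]
0.09 [[140.0, 199.0], [145.0, 231.0], [149.0, 262.0]]
22.425 [ 0.58063585 -0.012688    0.08239317] 0.018436853967776116 13.60411986708641 [2.50424686 0.94226268 1.45740418]
```

The jaw face is at about y = 71.5 mm, with 1 to 2 mm left, and the stroke has ended. I release fully, shift towards the trigger so the post finger will share the load, and squeeze in small steps.

>>> {"name": "send_rows", "arguments": {"motion": [[[0,0,0,0,0,0],[0,0,0,0,0,0],[0,0,0,0,0,0],[0.0006,0.004,0,0,0,0],[0,0,0,0,0,0]]], "hand": 66}}

```text
time: 23.05
position: [0.5806, -0.0085, 0.082]
ee_rot: [[-0.99, 0.142, -0.001], [0.142, 0.99, -0.0], [0.001, -0.0, -1.0]]
ft_force: [-0.6, -0.6, -0.5]
width: 0.0605
finger_force: 0.0
```

>>> {"name": "send_rows", "arguments": {"motion": [[[0,0,0,0,0,0],[0,0,0,0,0,0],[0,0,0,0,0,0],[0,0,0,0,0,0],[0,0,0,0,0,0]]], "hand": 47}}

```text
time: 23.68
position: [0.581, -0.0085, 0.0822]
ee_rot: [[-0.99, 0.142, -0.0], [0.142, 0.99, 0.0], [0.0, 0.0, -1.0]]
ft_force: [0.7, 2.5, -0.6]
width: 0.0444
finger_force: 1.3
```

>>> {"name": "send_rows", "arguments": {"motion": [[[0,0,0,0,0,0],[0,0,0,0,0,0],[0,0,0,0,0,0],[0,0,0,0,0,0],[0,0,0,0,0,0]]], "hand": 44}}

```text
time: 24.3
position: [0.5809, -0.0086, 0.0822]
ee_rot: [[-0.99, 0.142, -0.0], [0.142, 0.99, 0.0], [0.0, 0.0, -1.0]]
ft_force: [0.2, 3.7, -0.9]
width: 0.0418
finger_force: 1.6
```

>>> {"name": "send_rows", "arguments": {"motion": [[[0,0,0,0,0,0],[0,0,0,0,0,0],[0,0,0,0,0,0],[0,0,0,0,0,0],[0,0,0,0,0,0]]], "hand": 42}}

```text
time: 24.92
position: [0.5809, -0.0086, 0.0822]
ee_rot: [[-0.99, 0.142, -0.0], [0.142, 0.99, 0.0], [0.0, 0.0, -1.0]]
ft_force: [0.6, 3.7, -2.0]
width: 0.0398
finger_force: 2.5
```

>>> {"name": "send_rows", "arguments": {"motion": [[[0,0,0,0,0,0],[0,0,0,0,0,0],[0,0,0,0,0,0],[0,0,0,0,0,0],[0,0,0,0,0,0]]], "hand": 40}}

```text
time: 25.55
position: [0.581, -0.0081, 0.0822]
ee_rot: [[-0.99, 0.142, 0.0], [0.142, 0.99, 0.001], [0.0, 0.001, -1.0]]
ft_force: [0.5, 9.3, -1.7]
width: 0.0384
finger_force: 4.3
```

>>> {"name": "send_rows", "arguments": {"motion": [[[0,0,0,0,0,0],[0,0,0,0,0,0],[0,0,0,0,0,0],[0,0,0,0,0,0],[0,0,0,0,0,0]]], "hand": 38}}

```text
time: 26.18
position: [0.5811, -0.0077, 0.0822]
ee_rot: [[-0.99, 0.142, 0.0], [0.142, 0.99, 0.001], [-0.0, 0.001, -1.0]]
ft_force: [1.8, 11.4, -2.4]
width: 0.0362
finger_force: 6.2
```

>>> {"name": "send_rows", "arguments": {"motion": [[[0,0,0,0,0,0],[0,0,0,0,0,0],[0,0,0,0,0,0],[0,0,0,0,0,0],[0,0,0,0,0,0]]], "hand": 36}}

```text
time: 26.8
position: [0.5812, -0.0072, 0.0822]
ee_rot: [[-0.99, 0.142, 0.0], [0.142, 0.99, 0.002], [-0.0, 0.002, -1.0]]
ft_force: [3.8, 15.4, -3.1]
width: 0.0339
finger_force: 8.2
```

>>> {"name": "send_rows", "arguments": {"motion": [[[0,0,0,0,0,0],[0,0,0,0,0,0],[0,0,0,0,0,0],[0,0,0,0,0,0],[0,0,0,0,0,0]]], "hand": 34}}

```text
time: 27.42
position: [0.5812, -0.0066, 0.0822]
ee_rot: [[-0.99, 0.142, 0.001], [0.142, 0.99, 0.002], [-0.0, 0.002, -1.0]]
ft_force: [3.4, 19.6, -3.3]
width: 0.0322
finger_force: 10.3
```

```bash
python3 jaw.py j5
python3 - <<'E'
from h import *
a=dict(np.load('pics/j5.npz'))['img']; t=snap('top')['img']
a=cv2.resize(a[140:290,0:330],None,fx=2,fy=2); t=cv2.resize(t[160:205,310:430],(660,248),interpolation=cv2.INTER_CUBIC)
cv2.imwrite('pics/f1.png',cv2.cvtColor(np.vstack([a,t]),cv2.COLOR_RGB2BGR))
E
```

```text
200 [ 97  99  98  96  99  98  99  99  98 103  89  56  44  49  50  48  49  49
  52  53  51  52  51  52  47  35  26  24  22  24  24  25  25  22  23  24
  26  25  23  24  24  26  26  24  25  26  26  24  25  29  45  53  53  50
  47  37  34  35  33  36  33  32  34  33  33  35  34  36  33  35  35  40
  36  36  39  40  39  37  38  39  37  39  40  38  40  37  39  37  38  38
  43  51  50  50  50]
220 [ 93  95  93  95  96  94  97  95  95  94  96  98  98 101  80  43  48  48
  49  45  48  50  48  49  50  48  47  46  37  27  22  24  20  24  23  21
  26  23  23  23  23  21  18  33  63  79  77  77  76  78  77  77  76  71
  92 113 110 110 109 110 110 108 108 110 108 109 108 109 111 110 111 111
 110 110 110 111 112 112 112 112 113 112 113 111 113 113 113 111 113 113
 114 113 114 112 113]
0.065 [[91.0, 199.0], [97.0, 232.0], [103.0, 262.0]]
0.07 [[99.0, 199.0], [105.0, 232.0], [110.0, 262.0]]
0.075 [[107.0, 199.0], [113.0, 232.0], [118.0, 262.0]]
0.08 [[115.0, 199.0], [120.0, 232.0], [125.0, 262.0]]
0.085 [[122.0, 199.0], [128.0, 232.0], [133.0, 262.0]]
0.09 [[130.0, 199.0], [135.0, 232.0], [140.0, 262.0]]
27.475 [ 0.58121027 -0.00664921  0.0821977 ] 0.03228976101214623 10.263412892818451 [ 5.26548088 20.89123556 -3.02661328]
```

View pics/f1.png

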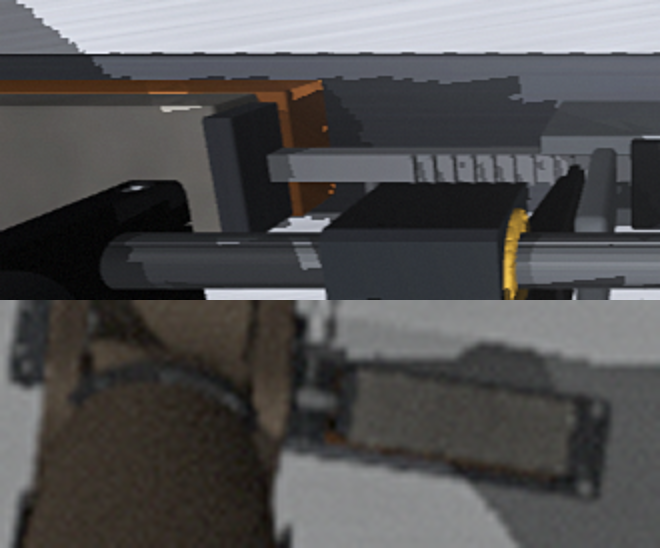

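The trigger has stalled. The jaw stayed at y ≈ 71 mm while the force rose to about 20 N, and the picture shows the jaw flat on the stone's end, with no wood visible between the stone and the stop. One small settling step:

>>> {"name": "send_rows", "arguments": {"motion": [[[0,0,0,0,0,0],[0,0,0,0,0,0],[0,0,0,0,0,0],[0,0,0,0,0,0],[0,0,0,0,0,0]]], "hand": 33}}

```text
time: 28.15
position: [0.5812, -0.0063, 0.0822]
ee_rot: [[-0.99, 0.142, 0.001], [0.142, 0.99, 0.003], [-0.0, 0.003, -1.0]]
ft_force: [3.7, 22.9, -2.4]
width: 0.032
finger_force: 11.3
```

>>> {"name": "send_rows", "arguments": {"motion": [[[0,0,0,0,0,0],[0,0,0,0,0,0],[0,0,0,0,0,0],[0,0,0,0,0,0],[0,0,0,0,0,0]]]}}

```text
time: 28.78
position: [0.5812, -0.0064, 0.0822]
ee_rot: [[-0.99, 0.142, 0.001], [0.142, 0.99, 0.003], [-0.0, 0.003, -1.0]]
ft_force: [3.7, 22.1, -3.1]
width: 0.0315
finger_force: 11.3
```

The grip is steady at about 22.5 N on the trigger, so I'm handing in.

```bash
python3 -c "
from cell import bot
print(bot.job_done())"
```

```text
the job is handed in; nothing more can be done
None
```

The job is handed in at about 29 s: the stone lies square and flush on the bed, pinched against the stop after six squeezes, with a steady grip of about 22 N still on the trigger; the hand-in gave no verdict.

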